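Controller off the locking hook and into its charger

ROBOT

A 6-joint arm with a two-finger parallel gripper is mounted at the origin on the work surface. World frame = base frame: x ahead of the robot, y to its left, z up, the work surface at z = 0. Lengths are in m, angles in rad, forces in N, time in s.
With the tool pointing down it reaches from about 0.275 to 0.825 m from the base axis. Payload 4.9 kg.
Tool frame: the origin (TCP) lies at the very end of the fingers, on their centre line; the grasp point (between the pads) lies 19 mm behind it; z points along the fingers, y is the line along which they close (so a half turn about z gives the same grasp; the last joint's range is limited). The gripper opens to 85 mm and grips with 20 to 120 N. Pads are 22 mm wide; open, the fingers measure 114 mm over their backs; the gripper's body (76 mm by 85 mm) begins 54 mm behind the grasp point. The pads swing forward as they close: fully open they stand 13 mm farther back than shut.
Start: joints at [-1.415, 0.326, -0.193, 1.052, 0, 1.437], TCP at [0.157, -0.527, 0.231] pointing down, gripper open.
Joint ranges: [-2.65, 2.65], [-0.97, 1.79], [-1.3, 1.35], [-1.93, 2.1], [-1.47, 1.37], [-3.14, 3.14]. Speed limits (rad/s): [2.57, 2.57, 3.14, 3.14, 3.14, 3.14].

INTERFACE

Orientations are given as a unit quaternion [w, x, y, z].
In Python, from bench import arm gives the robot as it stands.
- The arm moves only by the tool apply_moves, never from a script. Its argument "series" is a list of rows, each an object of numbers: "x", "y", "z": the shift along the tool's x, y, z in m; "rx", "ry", "rz": the turn, a rotation vector about the tool's x, y, z in degrees; "gripper": the finger opening in m, from 0 to 0.0854. In form: [{"x": .., "y": .., "z": .., "rx": .., "ry": .., "rz": .., "gripper": ..}, ...]. A call has 1 to 20 rows; each row is the pose to reach, as a shift and turn from the pose commanded when the call began, along the tool's axes at that moment; what a row does not reach only later rows make up. A row lasts 1/8 s, in which the tool goes at most 62.5 mm and 10.7 degrees, less where a joint would pass 70% of its speed; a pose out of reach is approached as far as the arm can. A call with a gripper value outside its range is refused whole. The fingers move at their own pace and stop on an object; "squeeze" is the grip in N (left out, the last holds). Time passes only in rows, so rows that repeat a pose let the fingers close. It gives the time, the measured TCP pose, the force, the opening and the grip force at its end, in the units of the state.
- arm.get_state(): the state, without advancing time (a new reading comes with each control period).
- arm.camera(name): name is "scene" or "top"; returns a dict with "image" (384x512x3 uint8, red, green, blue), "fovy" (degrees; the focal length in pixels is half the picture's height over the tangent of half this angle, whatever the lens; pixels are square), "cx", "cy" (the principal point, pixels), "k1" (the pictures are not rectified: a ray, as slopes to the right and down, at radius r is drawn at 1 + k1 r^2 times it, then the intrinsics apply), "xyz" and "attitude" of the camera in the world. Camera axes: x right, y down, z forward; pixel columns grow to the right and rows downward; lengths in m; the calibration is good to about 2 mm. A picture is of the moment at which its call begins. There is no depth.
- arm.hand_in(): hands the job in; it is judged then, once.
Trained networks look in a picture, given as the dict that the camera call returned (one of the last four; its "shot" number tells which), for a name from the list of things; names that differ only in an ending like _2 or _b are one class to them, and where a whole thing is asked for, a point or a joint stands for the part that bears it (a point fixed in the world has none). Each returns a list of dicts, best first, with "score" (0 to 1); they miss things now and then, are a little off and sometimes report something else, mostly with a low value. They report only what shows in the picture. A call takes as long as a camera call. They do not tell look-alikes from the thing itself.
- arm.outline_of(thing, picture): "mask" (384x512 bool, what is visible of it).
- arm.pinpoint(thing, picture): "xyz" ([x, y, z] in m, in world coordinates, good to about 4 mm: a listed point, or the origin of a listed thing).
The state is a dict: "clock": time; "q": joint angles; "qvel": joint speeds; "effort": joint torques, N m; "tool_pos": TCP position; "tool_rot": TCP orientation; "contact_force": force on the tool from outside, world axes, zero at the start; "ft_torque": the same for the moment, N m; "width": finger opening in m; "finger_force": force on a finger pad.
Only numpy, scipy, OpenCV 4.12 (cv2) and the standard library are available. Lean on these libraries where they do the work, as an engineer would, in place of code of your own. Each camera call takes 0.05 s, during which the arm holds its last target. There are 200 camera calls.

TASK

Take the pink controller off its locking hook: press its hanging bar back against the hook's orange sprung keeper until the mouth is open, lift it out and draw it off the hook without forcing anything. Then stand it upright, fully down, in the empty pocket of the black charging dock, set down gently, and let go. Leave the other things where they are.

Things in the scene. Friction and masses are not known exactly. Their poses are not given: they have to be found in the camera images.
- wand: Pink one-hand controller, 0.16 to 0.26 kg, 206 mm tall with its white hanger frame. Origin: centre of its underside, z up along it. Pink body 34 (x) x 40 (y) x 90 mm (z). Above it two frame legs, 8 mm (x) x 5 mm (y), at y = +-18.5 mm, from z = 90 to 170 mm. At the start it hangs by its bar on the hook, its x along the hook's x, its underside 45 mm above the shelf.
- wand_grip (a point): Centre of the controller's grip plate: 10 mm thick (x), 42 mm wide (y), z = 168 to 206 mm in its frame (centre 187). Pinch it from above across its thickness, firmly (60 N or more): pressing the keeper levers on the grip.
- wand_bar (a point): Centre of the controller's hanging bar: 8 x 8 mm section, along y between the legs, z = 140 to 148 mm in its frame. Open window below the bar (z 90 to 140 mm) and above it (z 148 to 168 mm).
- hook: Steel locking hook on a fixed stand. Origin: on the shelf under the nominal hanging point; x runs from the hook's tip back to the post, z up. Base x -10 to 160, y +-60, 12 mm thick; post at x = 125 mm, 167 mm high. The hook's head (seat, tip, beak, keeper), 14 mm wide, is clamped within +-12 mm along x of its nominal place: where is not measured. More than 18 N on it does damage.
- hook_seat (a point): Nominal hanging point: on the flat seat, z = 185 mm; seat 10 mm thick, the arm under it reaches 20 mm below seat level. The controller's bar starts at x = 0 +-2 mm of it. Once above the beak, the bar's underside at 20 to 30 mm over the seat, the controller can be drawn off towards -x; higher, its body strikes the hook from below.
- hook_mouth (a point): Nominal end of the beak: x = 18.5 mm, z = 197 mm (its underside, 12 mm over the seat; top z = 202). Behind it the orange sprung keeper fills the mouth, z = 186 to 199 mm, front face at x = 19 mm at rest. It slides back along +x: 2.5 N at first touch plus 0.7 N per mm; the bar clears the beak at 7.5 mm (7.8 N), hard stop at 10.5 mm (9.9 N). Let go, it springs shut.
- hook_tip (a point): Nominal top of the upturned tip's front face: x = -27.5 mm, z = 202 mm. The tip is 8 mm thick; the beak runs from it over the seat to the mouth, so the bar has 4 mm of play upwards and cannot leave but by the mouth. Sliding back along +x, the bar meets the keeper after 1 to 29 mm. Black keeper housing at x = 54 to 82 mm, top z = 201 mm.
- dock: Black charging dock, fixed, 100 (x) x 160 (y) x 40 mm. Origin: centre of its underside. Two pockets, each 42 (x) x 48 mm (y), 34 mm deep, with a 7 mm chamfer: the empty one at y = -37.5 mm, the one at y = +37.5 mm holds the teal controller. The pink controller stands in it with its x along the dock's x, either way round. More than 30 N on it does damage.
- dock_pocket (a point): Centre of the floor of the dock's empty pocket, 6 mm above the shelf, with the dock's axes.
- spare_wand: Teal controller without a hanger frame, 34 x 40 x 90 mm, standing loose in the other pocket of the dock; leave it there. Origin: centre of its underside.
- tin: Blue cartridge tin, 88 x 128 x 57 mm, loose on the shelf; leave alone. Origin: centre of its underside.
- bowl: Beige ceramic bowl, 130 mm across, 50 mm tall; leave alone. Origin: centre of its underside.
- remote: Silver remote control, 150 x 42 x 18 mm, lying on the shelf; leave alone. Origin: centre of its underside.
- mug: Blue mug, 80 mm across, 90 mm tall; leave alone. Origin: centre of its underside.
Things that resemble listed ones, but are neither listed nor needed, are in the scene too. There is more than one size of the wand; the job needs the larger. There is more than one size of the hook; the job needs the larger.

How it is judged:
On the way:
1. the controller is off the hook: its bar drawn forward past the hook's tip, in the fingers, touching no part of the hook (x of wand_bar in the frame of hook below -0.06 m and height (world z) of wand_bar above 0.2 m and contact force between wand and hook below 0.1 N and contact force between wand and the fingers above 1 N), for 0.1 s.
At the end, for the whole second after the job is handed in: The pink controller stands in the empty dock pocket: underside centre within 8 mm of the pocket centre and less than 4 mm above its floor, within 0.08 rad of upright, at rest and released (horizontal distance between wand and dock_pocket below 0.008 m and z of wand in the frame of dock_pocket below 0.004 m and angle between wand's own z axis and vertical below 0.08 rad and linear speed of wand below 0.02 m/s and contact force between wand and the fingers below 0.1 N); the robot touches nothing.
It fails at once if the controller presses on the hook (beak, seat, keeper or its stop) with more than 18 N (contact force between wand and hook above 18 N).
It fails at once if the controller is pushed or dropped onto the dock with more than 30 N (contact force between wand and dock above 30 N).
It fails at once if the robot itself pushes the hook with more than 20 N (contact force between any of the fingers, the arm and hook above 20 N).
It fails at once if the teal controller, tin, bowl, remote or mug is moved by more than 15 mm (distance of any of spare_wand, tin, bowl, remote, mug from where it was at the start of the episode above 0.015 m).
It also fails if it takes over 61 s, if anything falls off the work surface, if the arm or the gripper's body presses on something with over 40 N, if the wrist force passes 120 N, or if a joint passes its speed limit or range.

## Working session

There is one attempt and no reset: what is moved stays moved. The work goes in short steps, Python scripts to look and compute and a tool call to move; the robot and the scene stay as the last step left them, time stands still between calls to the robot, and variables do not carry over. Pictures are saved under pics/ and viewed, at most 10 in all, crops included, and the job is handed in when it is done.

Besides the shell and the picture viewer there is one more tool, called as name(argument=value, ...), one argument or row to a line, values as JSON. apply_moves: Moves the arm, as the interface text tells. Its arguments: {"type":"object","properties":{"series":{"type":"array"},"squeeze":{"type":"number"}},"required":["series"]}

```bash
mkdir -p pics; cat > h.py <<'E'
import numpy as np, cv2
from scipy.spatial.transform import Rotation as R
def Rq(q): return R.from_quat([q[1],q[2],q[3],q[0]])
def camR(p):
    a=np.array(p["attitude"]); return a if a.shape==(3,3) else Rq(a).as_matrix()
def K(p):
    f=p["image"].shape[0]/2/np.tan(np.radians(p["fovy"])/2); return f
def proj(p,X):
    X=np.atleast_2d(X); c=(X-np.array(p["xyz"]))@camR(p); s=c[:,:2]/c[:,2:]
    r2=(s**2).sum(1,keepdims=True); s=s*(1+p["k1"]*r2); return s*K(p)+[p["cx"],p["cy"]]
def ray(p,uv):
    d=(np.array(uv,float)-[p["cx"],p["cy"]])/K(p); s=d.copy()
    for _ in range(30): s=d/(1+p["k1"]*(s@s))
    v=camR(p)@np.array([s[0],s[1],1]); return np.array(p["xyz"]),v/np.linalg.norm(v)
def atz(p,uv,z):
    o,v=ray(p,uv); return o+v*(z-o[2])/v[2]
def save(n,im): cv2.imwrite("pics/"+n+".png",im[:,:,::-1])
E
python3 - <<'E'
from h import *
from bench import arm
print(arm.get_state())
P={n:arm.camera(n) for n in("scene","top")}
for n,p in P.items():
    save(n,p["image"]); print(n,{k:v for k,v in p.items() if k!="image"})
    for t in ["wand","wand_grip","wand_bar","hook","hook_seat","hook_mouth","hook_tip","dock","dock_pocket","spare_wand","tin","bowl","remote","mug"]:
        print(t,[(np.round(d["xyz"],3),round(d["score"],2)) for d in arm.pinpoint(t,p)][:4])
save("both",np.vstack([P["scene"]["image"],P["top"]["image"]])[:,:])
E
```

```text
{'clock': 0.0, 'q': array([-1.41515377e+00,  3.26920189e-01, -1.93601557e-01,  1.05198756e+00,
        1.27891890e-05,  1.43658604e+00]), 'qvel': array([ 6.03242813e-04, -3.77234581e-04, -1.50998799e-03, -3.12995401e-05,
       -5.35607337e-04,  6.33399542e-04]), 'effort': array([-1.77545421e-04, -4.43397725e+01,  2.62442511e+01,  1.53866195e-02,
       -6.58169779e-05, -9.31842230e-07]), 'tool_pos': array([ 0.15711412, -0.52647233,  0.23050802]), 'tool_rot': array([-8.56506682e-04,  9.89516173e-01,  1.44419560e-01, -2.78383344e-06]), 'contact_force': array([0.08268847, 0.25498392, 0.6040513 ]), 'ft_torque': array([-0.08628174, -0.02550562,  0.00498128]), 'finger_force': 0.0, 'width': 0.08529068062655015}
scene {'fovy': 46.73623108675095, 'cx': 260.33347090527064, 'cy': 189.74934526580995, 'k1': -0.15904781263575937, 'xyz': array([ 1.13881951, -0.73309385,  0.8855068 ]), 'attitude': array([-0.41714548,  0.84241701,  0.30288874, -0.15678532]), 'shot': 1}
wand [(array([0.58 , 0.176, 0.044]), 0.59), (array([0.479, 0.244, 0.   ]), 0.55), (array([0.56 , 0.164, 0.201]), 0.55)]
wand_grip [(
[... 1746 characters left out ...]

hook_tip [(array([0.558, 0.166, 0.202]), 0.75), (array([ 0.604, -0.06 ,  0.143]), 0.69)]
dock [(array([ 0.508, -0.175, -0.   ]), 0.85), (array([0.589, 0.18 , 0.18 ]), 0.34)]
dock_pocket [(array([ 0.5  , -0.215,  0.012]), 0.76), (array([ 0.479,  0.433, -0.001]), 0.56)]
spare_wand [(array([ 0.419, -0.423, -0.002]), 0.56), (array([ 0.507, -0.138,  0.   ]), 0.48), (array([0.6  , 0.184, 0.194]), 0.37)]
tin [(array([ 0.508, -0.178,  0.001]), 0.71), (array([ 0.421, -0.424,  0.   ]), 0.64)]
bowl [(array([ 0.479,  0.434, -0.004]), 0.95)]
remote [(array([0.585, 0.178, 0.048]), 0.59)]
mug [(array([0.646, 0.437, 0.001]), 0.76), (array([0.584, 0.177, 0.043]), 0.47), (array([0.558, 0.165, 0.203]), 0.38)]
```

```bash
python3 - <<'E'
import cv2,numpy as np
a=cv2.imread("pics/scene.png");b=cv2.imread("pics/top.png")
cv2.imwrite("pics/b2.png",cv2.resize(a,(800,600),interpolation=cv2.INTER_CUBIC))
cv2.imwrite("pics/b3.png",cv2.resize(b,(800,600),interpolation=cv2.INTER_CUBIC))
E
```

```text
(no output)
```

View pics/b2.png

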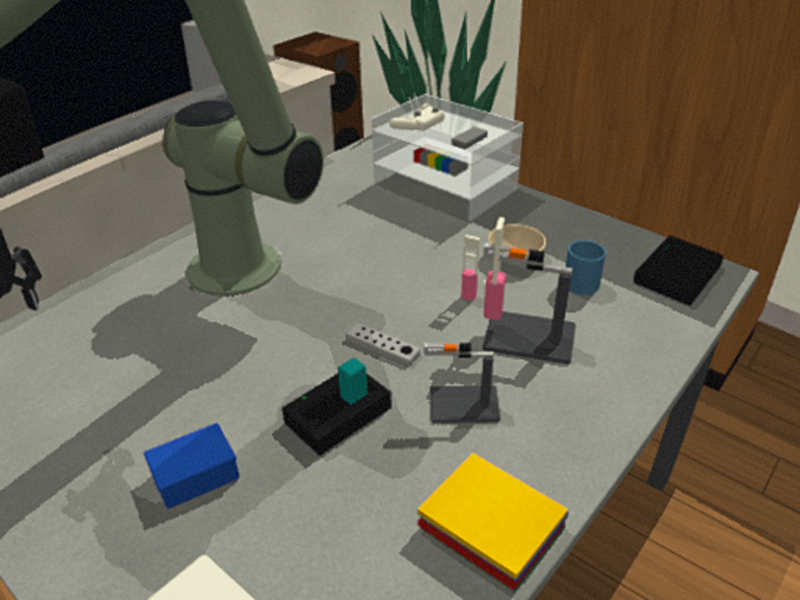

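View pics/b3.png

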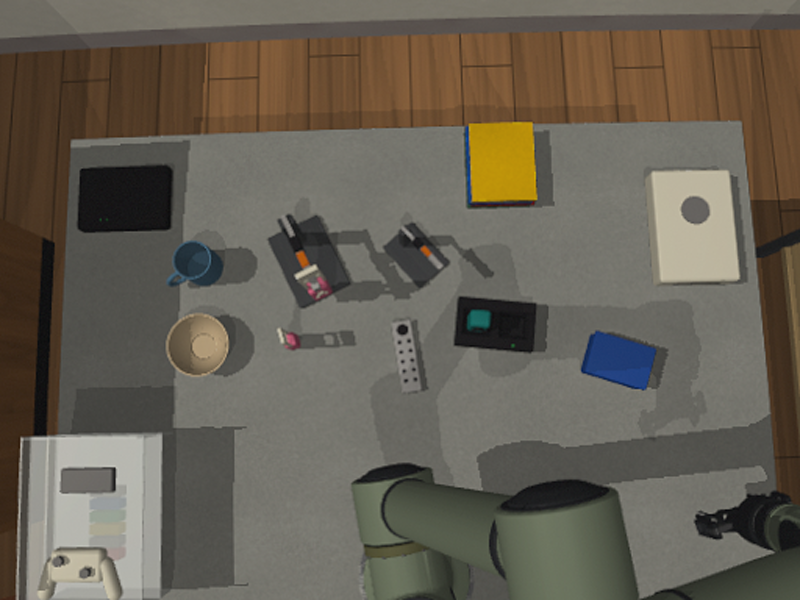

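The pink wand (large) hangs at about (495,270) in the scene view, with its hook post behind it and the small look-alikes at (470,265) and (460,350). The dock is at (337,405), and its empty pocket is on the side away from the teal controller. In the top view the hook is at about (310,260) and the dock at about (497,325). Next I'll fit the headings.

```bash
cat > fit.py <<'E'
from h import *
from bench import arm
from scipy.optimize import minimize
def box(x0,x1,y0,y1,z0,z1): return np.array([[x,y,z] for x in(x0,x1) for y in(y0,y1) for z in(z0,z1)],float)/1000
def place(B,s): 
    c,n=np.cos(s[2]),np.sin(s[2]); return B@np.array([[c,n,0],[-n,c,0],[0,0,1]])+[s[0],s[1],0]
def sil(p,boxes,s,S=4):
    m=np.zeros((384*S,512*S),np.uint8)
    for B in boxes:
        h=cv2.convexHull(((proj(p,place(B,s))+.5)*S).astype(np.int32)); cv2.fillConvexPoly(m,h,1)
    return cv2.resize(m.astype(np.float32),(512,384),interpolation=cv2.INTER_AREA)
def fit(items,boxes,s0):
    # items: (picture, mask, ignore)
    def cost(d):
        s=s0+d*[.01,.01,.1]; t=0
        for p,m,ig in items:
            w=~ig; q=sil(p,boxes,s); t+=(np.abs(q-m)*w).sum()/m.sum()
        return t
    best=None
    for a in(-3,0,3):
        r=minimize(cost,[0,0,a],method="Nelder-Mead",options=dict(initial_simplex=np.array([[0,0,a],[1,0,a],[0,1,a],[0,0,a+2]],float),maxiter=150))
        if best is None or r.fun<best.fun: best=r
    return s0+best.x*[.01,.01,.1],best.fun
def near(lst,p,c,z=0.05):
    uv=proj(p,[[c[0],c[1],z]])[0]; 
    def d(m): ys,xs=np.nonzero(m); return np.hypot(xs.mean()-uv[0],ys.mean()-uv[1])
    l=[x["mask"] for x in lst if x["mask"].sum()>20]; return min(l,key=d) if l else None
E
cat > run1.py <<'E'
from fit import *
P=[arm.camera(n) for n in("scene","top")]
D=[];H=[];W=[]
for p in P:
    g=lambda t,c,z=.05: near(arm.outline_of(t,p),p,c,z)
    dk=g("dock",(.508,-.172),.02); sp=g("spare_wand",(.508,-.138)); hk=g("hook",(.61,.195),.08); wd=g("wand",(.583,.178),.14)
    z=np.zeros((384,512),bool); dil=lambda m: cv2.dilate(m.astype(np.uint8),np.ones((3,3)))>0 if m is not None else z
    print(p["shot"],[None if m is None else int(m.sum()) for m in(dk,sp,hk,wd)])
    if dk is not None: D.append((p,dk,dil(sp)))
    if hk is not None: H.append((p,hk,dil(wd)))
dock=[box(-50,50,-80,80,0,40)]
hook=[box(-10,160,-60,60,0,12),box(117,133,-8,8,0,167)]
for s in (D,D[:1],D[1:]): 
    r=fit(s,dock,np.array([.508,-.172,-.05])); print("dock",r[0],r[1], "pocket",place(np.array([[0,-.0375,.006]]),r[0]))
# hook: ignore head region
for s in (H,H[:1],H[1:]):
    it=[]
    for p,m,ig in s:
        hd=sil(p,[box(-45,140,-12,12,150,212)],np.array([.584,.18,.45]))>0
        it.append((p,m,ig|hd))
    r=fit(it,hook,np.array([.584,.18,.45])); print("hook",r[0],r[1])
E
python3 run1.py
```

```text
3 [2109, 440, 2198, 509]
4 [263, 193, 882, 269]
dock [ 0.50707678 -0.17610645 -0.13682734] 6.339725006174876 pocket [[ 0.50196175 -0.21325596  0.006     ]]
dock [ 0.50632946 -0.17803637 -0.13454353] 0.0454302987197724 pocket [[ 0.50129929 -0.21519747  0.006     ]]
dock [ 0.49432737 -0.14927016  0.6486897 ] 6.158745247148289 pocket [[ 0.51698273 -0.17915302  0.006     ]]
hook [0.58314887 0.17890385 0.42377915] 2.386306725450265
hook [0.5840759 0.1789783 0.4209195] 0.04933462238398544
hook [0.60105606 0.15809628 0.73875436] 2.298469387755102
```

```bash
cat > run2.py <<'E'
from fit import *
p=arm.camera("top"); im=p["image"].astype(int); mx=im.max(2)
for nm,s0,boxes,ext in (("dock",np.array([.5065,-.177,-.134]),[box(-50,50,-80,80,0,40)],[box(-80,80,-110,110,0,40)]),
   ("hook",np.array([.584,.179,.421]),[box(-10,160,-60,60,0,12),box(117,133,-8,8,0,167)],[box(-40,190,-90,90,0,12)])):
    for t in [x for x in arm.outline_of(nm,p)]: print(nm,round(t["score"],2),int(t["mask"].sum()))
    q=sil(p,boxes,s0); inside=np.median(mx[q>.9]); e=sil(p,ext,s0)>0; print(inside,int(q.sum()),np.median(mx[(q==0)&e]))
    # try each mask
    for t in arm.outline_of(nm,p):
        m=t["mask"]; iou=np.minimum(q,m).sum()/np.maximum(q,m).sum(); print("iou",round(iou,2))
        if iou>.4:
            ig=(im[:,:,0]-im[:,:,1]>60)|((im[:,:,1]-im[:,:,0])>40)
            if nm=="hook": ig|=sil(p,[box(-45,140,-25,25,150,255)],s0)>0
            else: ig|=sil(p,[box(-20,20,15,60,6,100)],s0)>0
            r=fit([(p,m,ig)],boxes,s0); print(nm,r)
E
python3 run2.py
```

```text
dock 0.8 1502
dock 0.34 270
28.0 1655 106.0
iou 0.85
dock (array([ 0.50700105, -0.17422748, -0.11582341]), np.float64(0.04585552596537949))
iou 0.0
hook 0.69 819
60.0 1909 118.0
iou 0.0
```

```bash
cat >> h.py <<'E'
def rel(st,pos,head):
    """shift in tool axes (m), turn rotvec (deg) to reach pos, tool down, tool y at heading head"""
    A=Rq(st["tool_rot"]); y=np.array([np.cos(head),np.sin(head),0]); z=np.array([0,0,-1.]); x=np.cross(y,z)
    B=R.from_matrix(np.c_[x,y,z])
    return np.round(A.inv().apply(np.array(pos)-st["tool_pos"]),4), np.round((A.inv()*B).as_rotvec(degrees=True),2)
E
python3 - <<'E'
from h import *
from bench import arm
s=arm.get_state(); print(rel(s,[.583,.179,.33],.425))
E
```

```text
(array([ 0.6098, -0.555 , -0.0987]), array([  0.  ,  -0.  , -97.75]))
```

apply_moves(
  series=[
    {"z":-0.05,"gripper":0.0854},
    {"x":0.04,"y":-0.036,"z":-0.0987,"rz":-7},
    {"x":0.085,"y":-0.075,"z":-0.0987,"rz":-14},
    {"x":0.13,"y":-0.115,"z":-0.0987,"rz":-21},
    {"x":0.175,"y":-0.155,"z":-0.0987,"rz":-28},
    {"x":0.22,"y":-0.195,"z":-0.0987,"rz":-36},
    {"x":0.265,"y":-0.235,"z":-0.0987,"rz":-44},
    {"x":0.31,"y":-0.28,"z":-0.0987,"rz":-52},
    {"x":0.355,"y":-0.32,"z":-0.0987,"rz":-60},
    {"x":0.4,"y":-0.36,"z":-0.0987,"rz":-68},
    {"x":0.445,"y":-0.4,"z":-0.0987,"rz":-75},
    {"x":0.49,"y":-0.44,"z":-0.0987,"rz":-82},
    {"x":0.535,"y":-0.48,"z":-0.0987,"rz":-89},
    {"x":0.575,"y":-0.52,"z":-0.0987,"rz":-94},
    {"x":0.61,"y":-0.555,"z":-0.0987,"rz":-97.75},
    {"x":0.6098,"y":-0.555,"z":-0.0987,"rz":-97.75},
    {"x":0.6098,"y":-0.555,"z":-0.0987,"rz":-97.75},
  ],
)

```text
schema error: expected keys x, y, z, rx, ry, rz, gripper
```

apply_moves(
  series=[
    {"x":0,"y":0,"z":-0.05,"rx":0,"ry":0,"rz":0,"gripper":0.085},
    {"x":0.04,"y":-0.036,"z":-0.0987,"rx":0,"ry":0,"rz":-7,"gripper":0.085},
    {"x":0.085,"y":-0.075,"z":-0.0987,"rx":0,"ry":0,"rz":-14,"gripper":0.085},
    {"x":0.13,"y":-0.115,"z":-0.0987,"rx":0,"ry":0,"rz":-21,"gripper":0.085},
    {"x":0.175,"y":-0.155,"z":-0.0987,"rx":0,"ry":0,"rz":-28,"gripper":0.085},
    {"x":0.22,"y":-0.2,"z":-0.0987,"rx":0,"ry":0,"rz":-36,"gripper":0.085},
    {"x":0.265,"y":-0.24,"z":-0.0987,"rx":0,"ry":0,"rz":-44,"gripper":0.085},
    {"x":0.31,"y":-0.28,"z":-0.0987,"rx":0,"ry":0,"rz":-52,"gripper":0.085},
    {"x":0.355,"y":-0.32,"z":-0.0987,"rx":0,"ry":0,"rz":-60,"gripper":0.085},
    {"x":0.4,"y":-0.36,"z":-0.0987,"rx":0,"ry":0,"rz":-68,"gripper":0.085},
    {"x":0.445,"y":-0.4,"z":-0.0987,"rx":0,"ry":0,"rz":-75,"gripper":0.085},
    {"x":0.49,"y":-0.44,"z":-0.0987,"rx":0,"ry":0,"rz":-82,"gripper":0.085},
    {"x":0.535,"y":-0.48,"z":-0.0987,"rx":0,"ry":0,"rz":-89,"gripper":0.085},
    {"x":0.575,"y":-0.52,"z":-0.0987,"rx":0,"ry":0,"rz":-94,"gripper":0.085},
    {"x":0.6098,"y":-0.555,"z":-0.0987,"rx":0,"ry":0,"rz":-97.75,"gripper":0.085},
    {"x":0.6098,"y":-0.555,"z":-0.0987,"rx":0,"ry":0,"rz":-97.75,"gripper":0.085},
    {"x":0.6098,"y":-0.555,"z":-0.0987,"rx":0,"ry":0,"rz":-97.75,"gripper":0.085},
  ],
)

```text
clock: 4.38
tool_pos: [0.5826, 0.1787, 0.3296]
tool_rot: [-0.0, 0.542, 0.84, -0.001]
contact_force: [0.1, 0.3, 0.2]
width: 0.0849
finger_force: 0.0
```

```bash
python3 - <<'E'
from h import *
from bench import arm
p=arm.camera("scene"); im=p["image"].copy()
for t in("wand_grip","wand_bar","hook_tip","hook_mouth","wand"): print(t,[(np.round(d["xyz"],3),round(d["score"],2)) for d in arm.pinpoint(t,p)][:3])
u=proj(p,[[.583,.179,.232]])[0].astype(int); print(u)
c=im[u[1]-65:u[1]+65,u[0]-75:u[0]+95]
save("c1",cv2.resize(c,None,fx=4.5,fy=4.5,interpolation=cv2.INTER_CUBIC))
s=arm.get_state();print(s["q"])
E
```

```text
wand_grip [(array([0.586, 0.183, 0.233]), 0.67), (array([0.48 , 0.244, 0.136]), 0.55)]
wand_bar [(array([0.583, 0.183, 0.193]), 0.95), (array([0.484, 0.243, 0.102]), 0.88)]
hook_tip [(array([0.558, 0.166, 0.201]), 0.85), (array([ 0.605, -0.061,  0.141]), 0.85)]
hook_mouth [(array([0.598, 0.183, 0.2  ]), 0.71), (array([ 0.633, -0.042,  0.137]), 0.65)]
wand [(array([0.583, 0.178, 0.046]), 0.67), (array([0.479, 0.243, 0.001]), 0.58)]
[319 147]
[ 1.75485015e-01  4.02118603e-01  1.69966982e-01  1.33801005e+00
 -2.39611368e-05  1.32272444e+00]
```

View pics/c1.png

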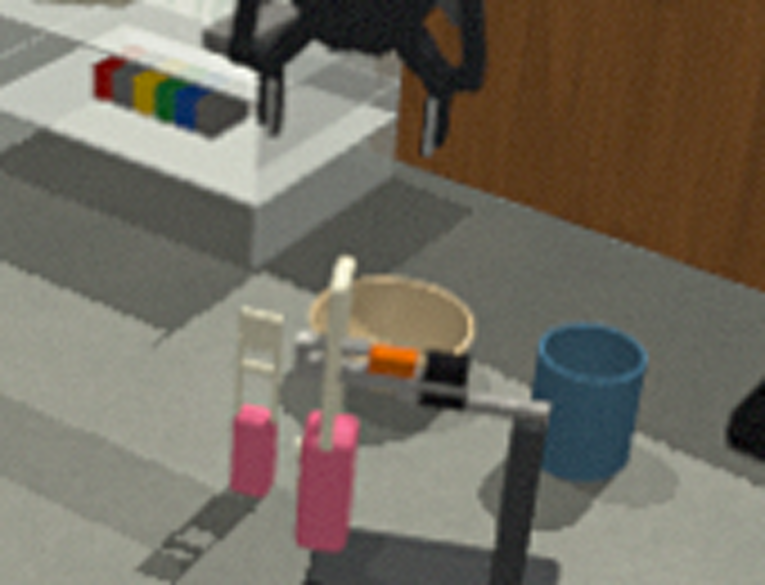

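apply_moves(
  series=[
    {"x":0.0006,"y":0.0018,"z":0.03,"rx":0,"ry":0,"rz":0,"gripper":0.085},
    {"x":0.0006,"y":0.0018,"z":0.07,"rx":0,"ry":0,"rz":0,"gripper":0.07},
    {"x":0.0006,"y":0.0018,"z":0.1,"rx":0,"ry":0,"rz":0,"gripper":0.05},
    {"x":0.0006,"y":0.0018,"z":0.1165,"rx":0,"ry":0,"rz":0,"gripper":0.04},
    {"x":0.0006,"y":0.0018,"z":0.1165,"rx":0,"ry":0,"rz":0,"gripper":0.03},
    {"x":0.0006,"y":0.0018,"z":0.1165,"rx":0,"ry":0,"rz":0,"gripper":0.02},
    {"x":0.0006,"y":0.0018,"z":0.1165,"rx":0,"ry":0,"rz":0,"gripper":0.016},
    {"x":0.0006,"y":0.0018,"z":0.1165,"rx":0,"ry":0,"rz":0,"gripper":0.013},
    {"x":0.0006,"y":0.0018,"z":0.1165,"rx":0,"ry":0,"rz":0,"gripper":0.005},
    {"x":0.0006,"y":0.0018,"z":0.1165,"rx":0,"ry":0,"rz":0,"gripper":0.005},
    {"x":0.0006,"y":0.0018,"z":0.1165,"rx":0,"ry":0,"rz":0,"gripper":0.005},
  ],
  squeeze=25,
)

```text
clock: 6.05
tool_pos: [0.5845, 0.1803, 0.2142]
tool_rot: [0.0, 0.542, 0.84, 0.0]
contact_force: [-2.3, -0.1, 5.5]
width: 0.0097
finger_force: 26.3
```

```bash
python3 -c "
from bench import arm
s=arm.get_state();print(s)"
```

```text
{'clock': 6.05, 'q': array([ 1.78712328e-01,  4.50970774e-01, -4.89432908e-02,  1.07005865e+00,
       -1.62227772e-04,  1.32443041e+00]), 'qvel': array([ 6.02249199e-05, -2.06400679e-04, -1.48831418e-03, -1.90997837e-04,
        6.74562712e-04, -3.13845189e-03]), 'effort': array([ 9.43470723e-02, -4.78544247e+01,  2.54181540e+01, -8.53267405e-01,
        1.24357268e-01, -9.18458718e-04]), 'tool_pos': array([0.58450347, 0.18032555, 0.21420586]), 'tool_rot': array([3.56256099e-04, 5.42036851e-01, 8.40354613e-01, 2.21913020e-04]), 'contact_force': array([-2.29967511, -0.08229187,  5.54136011]), 'ft_torque': array([-0.1544609 ,  0.45859283,  0.00589873]), 'finger_force': 26.252654492855072, 'width': 0.009734868387598091}
```

apply_moves(
  series=[
    {"x":0,"y":0,"z":-0.001,"rx":0,"ry":0,"rz":0,"gripper":0.004},
    {"x":0,"y":0,"z":-0.001,"rx":0,"ry":0,"rz":0,"gripper":0.004},
    {"x":0,"y":0,"z":-0.001,"rx":0,"ry":0,"rz":0,"gripper":0.004},
    {"x":0,"y":0,"z":-0.001,"rx":0,"ry":0,"rz":0,"gripper":0.004},
  ],
  squeeze=90,
)

```text
clock: 6.55
tool_pos: [0.5844, 0.1803, 0.2144]
tool_rot: [-0.0, 0.542, 0.84, -0.0]
contact_force: [0.1, 0.3, 0.8]
width: 0.0091
finger_force: 88.0
```

apply_moves(
  series=[
    {"x":0,"y":0,"z":-0.001,"rx":0,"ry":0,"rz":0,"gripper":0.004},
    {"x":0,"y":0,"z":-0.002,"rx":0,"ry":0,"rz":0,"gripper":0.004},
    {"x":0,"y":0,"z":-0.002,"rx":0,"ry":0,"rz":0,"gripper":0.004},
  ],
)

```text
clock: 6.92
tool_pos: [0.5842, 0.1803, 0.2163]
tool_rot: [-0.0, 0.542, 0.84, -0.0]
contact_force: [0.1, 0.0, -1.9]
width: 0.0093
finger_force: 87.5
```

apply_moves(
  series=[
    {"x":0,"y":0.0015,"z":0,"rx":0,"ry":0,"rz":0,"gripper":0.004},
    {"x":0,"y":0.003,"z":0,"rx":0,"ry":0,"rz":0,"gripper":0.004},
    {"x":0,"y":0.0045,"z":0,"rx":0,"ry":0,"rz":0,"gripper":0.004},
    {"x":0,"y":0.006,"z":0,"rx":0,"ry":0,"rz":0,"gripper":0.004},
  ],
)

```text
clock: 7.42
tool_pos: [0.5899, 0.1828, 0.2165]
tool_rot: [-0.0, 0.542, 0.84, 0.0]
contact_force: [-0.3, -0.1, -1.8]
width: 0.009
finger_force: 87.5
```

apply_moves(
  series=[
    {"x":0,"y":0.0015,"z":0,"rx":0,"ry":0,"rz":0,"gripper":0.004},
    {"x":0,"y":0.003,"z":0,"rx":0,"ry":0,"rz":0,"gripper":0.004},
    {"x":0,"y":0.004,"z":0,"rx":0,"ry":0,"rz":0,"gripper":0.004},
    {"x":0,"y":0.004,"z":0,"rx":0,"ry":0,"rz":0,"gripper":0.004},
  ],
)

```text
clock: 7.92
tool_pos: [0.5935, 0.1845, 0.2164]
tool_rot: [-0.0, 0.542, 0.84, -0.0]
contact_force: [-0.1, -0.2, -1.8]
width: 0.0091
finger_force: 87.5
```

apply_moves(
  series=[
    {"x":0,"y":0.0015,"z":0,"rx":0,"ry":0,"rz":0,"gripper":0.004},
    {"x":0,"y":0.003,"z":0,"rx":0,"ry":0,"rz":0,"gripper":0.004},
    {"x":0,"y":0.004,"z":0,"rx":0,"ry":0,"rz":0,"gripper":0.004},
    {"x":0,"y":0.004,"z":0,"rx":0,"ry":0,"rz":0,"gripper":0.004},
  ],
)

```text
clock: 8.43
tool_pos: [0.5972, 0.1861, 0.2165]
tool_rot: [0.0, 0.542, 0.84, 0.0]
contact_force: [-0.4, 0.1, -1.8]
width: 0.0088
finger_force: 87.5
```

apply_moves(
  series=[
    {"x":0,"y":0.0015,"z":0,"rx":0,"ry":0,"rz":0,"gripper":0.004},
    {"x":0,"y":0.003,"z":0,"rx":0,"ry":0,"rz":0,"gripper":0.004},
    {"x":0,"y":0.004,"z":0,"rx":0,"ry":0,"rz":0,"gripper":0.004},
    {"x":0,"y":0.004,"z":0,"rx":0,"ry":0,"rz":0,"gripper":0.004},
  ],
)

```text
clock: 8.93
tool_pos: [0.6003, 0.1875, 0.2164]
tool_rot: [-0.0, 0.542, 0.84, -0.0]
contact_force: [-3.0, -1.4, 0.5]
width: 0.0088
finger_force: 87.8
```

apply_moves(
  series=[
    {"x":0,"y":0.001,"z":0,"rx":0,"ry":0,"rz":0,"gripper":0.004},
    {"x":0,"y":0.002,"z":0,"rx":0,"ry":0,"rz":0,"gripper":0.004},
    {"x":0,"y":0.002,"z":0,"rx":0,"ry":0,"rz":0,"gripper":0.004},
  ],
)

```text
clock: 9.3
tool_pos: [0.6022, 0.1884, 0.2164]
tool_rot: [-0.0, 0.542, 0.84, -0.0]
contact_force: [-5.5, -1.6, -0.1]
width: 0.0088
finger_force: 87.9
```

apply_moves(
  series=[
    {"x":0,"y":0.001,"z":0,"rx":0,"ry":0,"rz":0,"gripper":0.004},
    {"x":0,"y":0.002,"z":0,"rx":0,"ry":0,"rz":0,"gripper":0.004},
    {"x":0,"y":0.003,"z":0,"rx":0,"ry":0,"rz":0,"gripper":0.004},
    {"x":0,"y":0.003,"z":0,"rx":0,"ry":0,"rz":0,"gripper":0.004},
  ],
)

```text
clock: 9.8
tool_pos: [0.6045, 0.1895, 0.2164]
tool_rot: [-0.001, 0.542, 0.84, -0.001]
contact_force: [-4.9, -2.6, 0.8]
width: 0.0093
finger_force: 88.0
```

apply_moves(
  series=[
    {"x":0,"y":0.001,"z":0,"rx":0,"ry":0,"rz":0,"gripper":0.004},
    {"x":0,"y":0.002,"z":0,"rx":0,"ry":0,"rz":0,"gripper":0.004},
    {"x":0,"y":0.002,"z":0,"rx":0,"ry":0,"rz":0,"gripper":0.004},
    {"x":0,"y":0.002,"z":0,"rx":0,"ry":0,"rz":0,"gripper":0.004},
  ],
)

```text
clock: 10.3
tool_pos: [0.6059, 0.1901, 0.2164]
tool_rot: [-0.001, 0.542, 0.84, -0.001]
contact_force: [-7.9, -2.6, 2.3]
width: 0.009
finger_force: 88.1
```

apply_moves(
  series=[
    {"x":0,"y":0.0012,"z":0,"rx":0,"ry":0,"rz":0,"gripper":0.004},
    {"x":0,"y":0.0012,"z":0,"rx":0,"ry":0,"rz":0,"gripper":0.004},
    {"x":0,"y":0.0012,"z":0,"rx":0,"ry":0,"rz":0,"gripper":0.004},
  ],
)

```text
clock: 10.68
tool_pos: [0.6067, 0.1905, 0.2163]
tool_rot: [-0.001, 0.542, 0.84, -0.001]
contact_force: [-7.8, -2.9, 2.8]
width: 0.009
finger_force: 88.2
```

```bash
python3 - <<'E'
from h import *
from bench import arm
F=[]
for i in range(4):
    p=arm.camera("scene"); s=arm.get_state(); F.append(s["contact_force"])
F=np.array(F); print(F.round(1), (F@[-.911,-.412,0]).round(2), s["ft_torque"])
for t in("wand_grip","wand_bar","wand","hook_mouth"): print(t,[(np.round(d["xyz"],3),round(d["score"],2)) for d in arm.pinpoint(t,p)][:3])
u=[319,152]; c=p["image"][u[1]-50:u[1]+50,u[0]-55:u[0]+75]
save("c2",cv2.resize(c,None,fx=6,fy=6,interpolation=cv2.INTER_CUBIC))
E
```

```text
[[-6.7 -2.7  2.4]
 [-7.3 -2.7  2.5]
 [-7.1 -3.2  2.7]
 [-8.3 -3.2  3.3]] [7.21 7.77 7.78 8.89] [-0.79054375  1.89128262 -0.03385576]
wand_grip [(array([0.478, 0.243, 0.134]), 0.84), (array([0.607, 0.192, 0.238]), 0.73), (array([ 0.586,  0.178, -0.001]), 0.7)]
wand_bar [(array([0.603, 0.193, 0.192]), 0.96), (array([0.482, 0.242, 0.103]), 0.88)]
wand [(array([0.481, 0.241, 0.   ]), 0.78), (array([0.604, 0.188, 0.045]), 0.75), (array([0.558, 0.164, 0.202]), 0.54)]
hook_mouth [(array([0.6  , 0.186, 0.199]), 0.68), (array([ 0.631, -0.043,  0.134]), 0.67)]
```

View pics/c2.png

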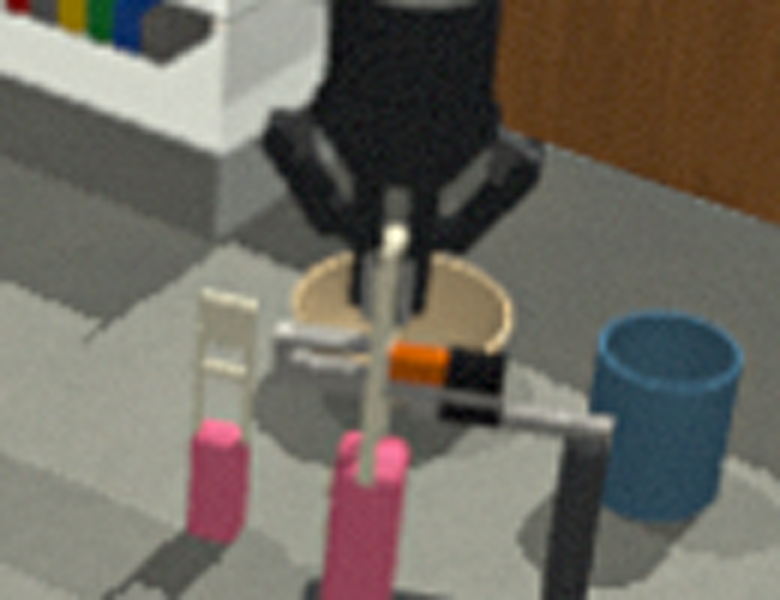

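apply_moves(
  series=[
    {"x":0,"y":0.0015,"z":0,"rx":0,"ry":0,"rz":0,"gripper":0.004},
    {"x":0,"y":0.0015,"z":-0.001,"rx":0,"ry":0,"rz":0,"gripper":0.004},
    {"x":0,"y":0.0015,"z":-0.002,"rx":0,"ry":0,"rz":0,"gripper":0.004},
    {"x":0,"y":0.0015,"z":-0.002,"rx":0,"ry":0,"rz":0,"gripper":0.004},
  ],
)

```text
clock: 11.58
tool_pos: [0.6069, 0.1906, 0.2165]
tool_rot: [-0.002, 0.542, 0.84, -0.003]
contact_force: [-6.9, -3.3, -4.8]
width: 0.0091
finger_force: 87.6
```

```bash
cat > f.py <<'E'
from h import *
from bench import arm
F=[]
for i in range(4):
    p=arm.camera("scene"); s=arm.get_state(); F.append(s["contact_force"])
F=np.array(F); print((F@[-.911,-.412,0]).round(2),(F@[-.911,-.412,0]).mean(),F[:,2].round(2),s["tool_pos"],s["clock"],s["finger_force"],s["tool_rot"])
E
python3 f.py
```

```text
[8.91 9.44 8.66 9.15] 9.03877365917117 [-3.37 -3.72 -3.85 -4.17] [0.60698962 0.19063218 0.21651956] 11.775 87.55812406539917 [-0.00196415  0.54215557  0.84027112 -0.00281331]
```

apply_moves(
  series=[
    {"x":0,"y":0,"z":-0.0005,"rx":0,"ry":0,"rz":0,"gripper":0.004},
    {"x":0,"y":0,"z":-0.001,"rx":0,"ry":0,"rz":0,"gripper":0.004},
    {"x":0,"y":0,"z":-0.001,"rx":0,"ry":0,"rz":0,"gripper":0.004},
  ],
)

```text
clock: 12.15
tool_pos: [0.6067, 0.1905, 0.2169]
tool_rot: [-0.002, 0.542, 0.84, -0.003]
contact_force: [-7.9, -3.7, -5.9]
width: 0.0091
finger_force: 87.5
```

```bash
python3 f.py
```

```text
[8.07 8.18 8.33 9.08] 8.413468863905585 [-7.1  -5.53 -6.51 -6.25] [0.60666152 0.19057448 0.21686726] 12.35 87.48793959617615 [-0.0023479   0.54217405  0.84025678 -0.00321341]
```

apply_moves(
  series=[
    {"x":0,"y":0,"z":-0.0005,"rx":0,"ry":0,"rz":0,"gripper":0.004},
    {"x":0,"y":0,"z":-0.001,"rx":0,"ry":0,"rz":0,"gripper":0.004},
    {"x":0,"y":0,"z":-0.001,"rx":0,"ry":0,"rz":0,"gripper":0.004},
  ],
)

```text
clock: 12.72
tool_pos: [0.6065, 0.1906, 0.2178]
tool_rot: [-0.003, 0.542, 0.84, -0.003]
contact_force: [-6.8, -3.9, -7.1]
width: 0.0092
finger_force: 87.5
```

```bash
python3 f.py; python3 - <<'E'
from h import *
from bench import arm
p=arm.camera("top"); 
for t in("wand_grip","wand_bar","hook_mouth","hook_tip"): print(t,[(np.round(d["xyz"],3),round(d["score"],2)) for d in arm.pinpoint(t,p)][:3])
p=arm.camera("scene"); 
for t in("wand_bar","wand_grip","wand","hook_mouth","hook_tip"): print(t,[(np.round(d["xyz"],3),round(d["score"],2)) for d in arm.pinpoint(t,p)][:3])
E
```

```text
[7.9  7.94 8.69 8.97] 8.37385548105528 [-6.02 -6.77 -5.93 -6.24] [0.60657739 0.19064288 0.21780203] 12.925 87.48318672180176 [-0.00250102  0.54214588  0.84027461 -0.00319049]
wand_grip [(array([0.605, 0.189, 0.234]), 0.48)]
wand_bar [(array([0.606, 0.192, 0.192]), 0.56)]
hook_mouth [(array([ 0.629, -0.046,  0.143]), 0.86), (array([0.599, 0.186, 0.196]), 0.82)]
hook_tip [(array([0.556, 0.165, 0.203]), 0.96), (array([ 0.606, -0.058,  0.143]), 0.79)]
wand_bar [(array([0.602, 0.193, 0.194]), 0.96), (array([0.48 , 0.241, 0.104]), 0.69)]
wand_grip [(array([0.608, 0.192, 0.234]), 0.81), (array([0.482, 0.246, 0.133]), 0.67), (array([0.586, 0.176, 0.001]), 0.19)]
wand [(array([0.479, 0.242, 0.004]), 0.79)]
hook_mouth [(array([ 0.631, -0.042,  0.137]), 0.9), (array([0.599, 0.182, 0.201]), 0.57)]
hook_tip [(array([0.556, 0.165, 0.205]), 0.84), (array([ 0.607, -0.061,  0.14 ]), 0.78)]
```

apply_moves(
  series=[
    {"x":0,"y":0.0005,"z":-0.0005,"rx":0,"ry":0,"rz":0,"gripper":0.004},
    {"x":0,"y":0.0005,"z":-0.001,"rx":0,"ry":0,"rz":0,"gripper":0.004},
    {"x":0,"y":0.0005,"z":-0.0015,"rx":0,"ry":0,"rz":0,"gripper":0.004},
    {"x":0,"y":0.0005,"z":-0.0015,"rx":0,"ry":0,"rz":0,"gripper":0.004},
  ],
)

```text
clock: 13.98
tool_pos: [0.6069, 0.1909, 0.2192]
tool_rot: [-0.003, 0.542, 0.84, -0.003]
contact_force: [-7.5, -3.0, -5.7]
width: 0.0088
finger_force: 87.5
```

```bash
python3 f.py
```

```text
[8.63 8.61 8.96 8.12] 8.581566154831165 [-6.37 -6.75 -6.56 -6.46] [0.60685932 0.19088072 0.21918632] 14.175 87.4673330783844 [-0.00268535  0.54211037  0.84029651 -0.00330434]
```

apply_moves(
  series=[
    {"x":0,"y":0.0003,"z":-0.0007,"rx":0,"ry":0,"rz":0,"gripper":0.004},
    {"x":0,"y":0.0003,"z":-0.0014,"rx":0,"ry":0,"rz":0,"gripper":0.004},
    {"x":0,"y":0.0003,"z":-0.002,"rx":0,"ry":0,"rz":0,"gripper":0.004},
    {"x":0,"y":0.0003,"z":-0.002,"rx":0,"ry":0,"rz":0,"gripper":0.004},
  ],
)

```text
clock: 14.68
tool_pos: [0.6071, 0.191, 0.2212]
tool_rot: [-0.003, 0.542, 0.84, -0.003]
contact_force: [-7.9, -3.3, -5.7]
width: 0.0088
finger_force: 87.5
```

```bash
python3 f.py
```

```text
[9.05 9.19 7.76 8.65] 8.663385573227728 [-7.01 -5.88 -6.67 -7.21] [0.6070721  0.19103796 0.22119992] 14.875 87.46519804000854 [-0.0027645   0.54211398  0.84029397 -0.00329199]
```

apply_moves(
  series=[
    {"x":0,"y":0,"z":-0.0015,"rx":0,"ry":0,"rz":0,"gripper":0.004},
    {"x":0,"y":0,"z":-0.003,"rx":0,"ry":0,"rz":0,"gripper":0.004},
    {"x":0,"y":0,"z":-0.0045,"rx":0,"ry":0,"rz":0,"gripper":0.004},
    {"x":0,"y":0,"z":-0.006,"rx":0,"ry":0,"rz":0,"gripper":0.004},
  ],
)

```text
clock: 15.38
tool_pos: [0.607, 0.1911, 0.2271]
tool_rot: [-0.003, 0.542, 0.84, -0.003]
contact_force: [-7.9, -2.9, -7.9]
width: 0.0091
finger_force: 87.4
```

apply_moves(
  series=[
    {"x":0,"y":0,"z":-0.0015,"rx":0,"ry":0,"rz":0,"gripper":0.004},
    {"x":0,"y":0,"z":-0.003,"rx":0,"ry":0,"rz":0,"gripper":0.004},
    {"x":0,"y":0,"z":-0.005,"rx":0,"ry":0,"rz":0,"gripper":0.004},
    {"x":0,"y":0,"z":-0.007,"rx":0,"ry":0,"rz":0,"gripper":0.004},
    {"x":0,"y":0,"z":-0.009,"rx":0,"ry":0,"rz":0,"gripper":0.004},
    {"x":0,"y":0,"z":-0.0095,"rx":0,"ry":0,"rz":0,"gripper":0.004},
    {"x":0,"y":0,"z":-0.0095,"rx":0,"ry":0,"rz":0,"gripper":0.004},
  ],
)

```text
clock: 16.25
tool_pos: [0.6104, 0.1921, 0.2396]
tool_rot: [0.0, 0.542, 0.84, 0.0]
contact_force: [-0.3, -0.6, -2.6]
width: 0.009
finger_force: 88.5
```

```bash
python3 f.py; python3 - <<'E'
from h import *
from bench import arm
p=arm.camera("scene"); 
for t in("wand_bar","wand_grip","wand","hook_mouth","hook_tip"): print(t,[(np.round(d["xyz"],3),round(d["score"],2)) for d in arm.pinpoint(t,p)][:3])
u=[319,152]; c=p["image"][u[1]-50:u[1]+50,u[0]-55:u[0]+75]
save("c3",cv2.resize(c,None,fx=6,fy=6,interpolation=cv2.INTER_CUBIC))
E
```

```text
[-0.14 -0.6   0.54  0.18] -0.006966800379897921 [-1.94 -2.95 -1.53 -1.55] [0.61026625 0.19206377 0.23936368] 16.45 88.5476553440094 [-7.52065923e-05  5.42045438e-01  8.40349174e-01 -6.75944731e-05]
wand_bar [(array([0.483, 0.242, 0.104]), 0.9), (array([0.606, 0.194, 0.213]), 0.66)]
wand_grip [(array([0.48 , 0.245, 0.136]), 0.73), (array([0.613, 0.194, 0.258]), 0.6)]
wand [(array([0.478, 0.242, 0.002]), 0.8), (array([0.611, 0.188, 0.07 ]), 0.65), (array([ 0.508, -0.171, -0.004]), 0.31)]
hook_mouth [(array([ 0.633, -0.041,  0.135]), 0.92), (array([0.603, 0.184, 0.198]), 0.67), (array([0.584, 0.18 , 0.001]), 0.49)]
hook_tip [(array([0.554, 0.166, 0.201]), 0.86), (array([ 0.607, -0.062,  0.138]), 0.68)]
```

View pics/c3.png

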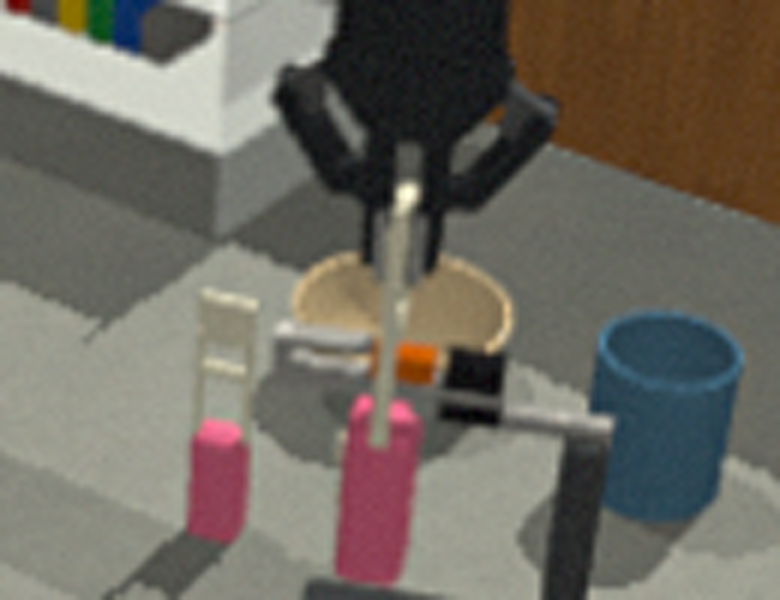

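The bar is clear above the beak and the keeper has sprung shut below it. I'll draw the controller off now.

apply_moves(
  series=[
    {"x":0,"y":-0.004,"z":0,"rx":0,"ry":0,"rz":0,"gripper":0.004},
    {"x":0,"y":-0.009,"z":0,"rx":0,"ry":0,"rz":0,"gripper":0.004},
    {"x":0,"y":-0.015,"z":0,"rx":0,"ry":0,"rz":0,"gripper":0.004},
    {"x":0,"y":-0.02,"z":0,"rx":0,"ry":0,"rz":0,"gripper":0.004},
  ],
)

```text
clock: 17.25
tool_pos: [0.5916, 0.1836, 0.2396]
tool_rot: [-0.0, 0.542, 0.84, -0.0]
contact_force: [0.1, -0.7, -1.8]
width: 0.0091
finger_force: 88.6
```

apply_moves(
  series=[
    {"x":0,"y":-0.008,"z":0,"rx":0,"ry":0,"rz":0,"gripper":0.004},
    {"x":0,"y":-0.018,"z":0,"rx":0,"ry":0,"rz":0,"gripper":0.004},
    {"x":0,"y":-0.03,"z":0,"rx":0,"ry":0,"rz":0,"gripper":0.004},
    {"x":0,"y":-0.042,"z":0,"rx":0,"ry":0,"rz":0,"gripper":0.004},
    {"x":0,"y":-0.054,"z":0,"rx":0,"ry":0,"rz":0,"gripper":0.004},
    {"x":0,"y":-0.066,"z":0,"rx":0,"ry":0,"rz":0,"gripper":0.004},
    {"x":0,"y":-0.078,"z":0,"rx":0,"ry":0,"rz":0,"gripper":0.004},
    {"x":0,"y":-0.09,"z":0,"rx":0,"ry":0,"rz":0,"gripper":0.004},
    {"x":0,"y":-0.095,"z":0,"rx":0,"ry":0,"rz":0,"gripper":0.004},
    {"x":0,"y":-0.095,"z":0,"rx":0,"ry":0,"rz":0,"gripper":0.004},
  ],
)

```text
clock: 18.5
tool_pos: [0.5055, 0.1446, 0.2397]
tool_rot: [0.0, 0.542, 0.84, 0.0]
contact_force: [0.2, -0.2, -1.1]
width: 0.009
finger_force: 88.6
```

```bash
python3 - <<'E'
from h import *
from bench import arm
p=arm.camera("scene"); 
for t in("wand_bar","wand_grip","wand"): print(t,[(np.round(d["xyz"],3),round(d["score"],2)) for d in arm.pinpoint(t,p)][:3])
s=arm.get_state(); print(s["tool_pos"],s["contact_force"])
print(rel(s,[.502,-.2135,.36],-.125), rel(s,[.502,-.2135,.214],-.125))
E
```

```text
wand_bar [(array([0.503, 0.144, 0.218]), 0.91), (array([0.483, 0.242, 0.105]), 0.73), (array([0.559, 0.169, 0.202]), 0.37)]
wand_grip [(array([0.482, 0.246, 0.138]), 0.59), (array([ 0.476,  0.437, -0.   ]), 0.53)]
wand [(array([0.504, 0.144, 0.07 ]), 0.84), (array([ 0.48 ,  0.244, -0.   ]), 0.68)]
[0.50594728 0.14476592 0.23944796] [ 0.22445247  0.11809668 -1.72164523]
(array([-0.3247, -0.1513, -0.1206]), array([ 2.000e-02, -0.000e+00,  3.152e+01])) (array([-0.3247, -0.1514,  0.0254]), array([ 2.000e-02, -0.000e+00,  3.152e+01]))
```

apply_moves(
  series=[
    {"x":0,"y":0,"z":-0.03,"rx":0,"ry":0,"rz":0,"gripper":0.004},
    {"x":0,"y":0,"z":-0.07,"rx":0,"ry":0,"rz":0,"gripper":0.004},
    {"x":-0.02,"y":-0.01,"z":-0.11,"rx":0,"ry":0,"rz":2,"gripper":0.004},
    {"x":-0.06,"y":-0.028,"z":-0.1206,"rx":0,"ry":0,"rz":6,"gripper":0.004},
    {"x":-0.1,"y":-0.047,"z":-0.1206,"rx":0,"ry":0,"rz":10,"gripper":0.004},
    {"x":-0.14,"y":-0.066,"z":-0.1206,"rx":0,"ry":0,"rz":14,"gripper":0.004},
    {"x":-0.18,"y":-0.084,"z":-0.1206,"rx":0,"ry":0,"rz":18,"gripper":0.004},
    {"x":-0.22,"y":-0.103,"z":-0.1206,"rx":0,"ry":0,"rz":22,"gripper":0.004},
    {"x":-0.26,"y":-0.122,"z":-0.1206,"rx":0,"ry":0,"rz":26,"gripper":0.004},
    {"x":-0.295,"y":-0.138,"z":-0.1206,"rx":0,"ry":0,"rz":29,"gripper":0.004},
    {"x":-0.315,"y":-0.147,"z":-0.1206,"rx":0,"ry":0,"rz":31,"gripper":0.004},
    {"x":-0.3247,"y":-0.1513,"z":-0.1206,"rx":0,"ry":0,"rz":31.5,"gripper":0.004},
    {"x":-0.3247,"y":-0.1513,"z":-0.1206,"rx":0,"ry":0,"rz":31.5,"gripper":0.004},
  ],
)

```text
clock: 20.32
tool_pos: [0.5018, -0.2133, 0.3599]
tool_rot: [-0.0, 0.75, 0.662, 0.0]
contact_force: [0.2, 0.1, -2.0]
width: 0.0092
finger_force: 88.6
```

```bash
cat > run3.py <<'E'
from fit import *
P=[arm.camera("scene"),arm.camera("top")]; s=arm.get_state(); t=s["tool_pos"]; print(t,s["contact_force"],s["clock"])
wz=t[2]-.168
for p in P:
    for n in("wand_bar","wand","wand_grip"): print(n,[(np.round(d["xyz"],3),round(d["score"],2)) for d in arm.pinpoint(n,p)][:2])
    print("pocket",[(np.round(d["xyz"],3),round(d["score"],2)) for d in arm.pinpoint("dock_pocket",p)][:2])
p=P[0]; im=p["image"]; y=np.array([.992,-.125,0]) # scene: pink blob near expected body
a=proj(p,[[t[0],t[1],wz]])[0]; b=proj(p,[[t[0],t[1],wz+.09]])[0]; print("axis expected",a,b)
I=im.astype(int); m=(I[:,:,0]-I[:,:,1]>45)&(I[:,:,2]-I[:,:,1]>15)
n,l,st,c=cv2.connectedComponentsWithStats(m.astype(np.uint8)); print(st[1:][st[1:,4]>60].tolist())
q=sil(p,[box(-17,17,-20,20,wz*1000,wz*1000+90)],np.array([t[0],t[1],-.125])); ys,xs=np.nonzero(q>.5); print("expected bbox",xs.min(),ys.min(),xs.max()-xs.min()+1,ys.max()-ys.min()+1)
im=im.copy()
for B in([-.021,-.024],[-.021,.024],[.021,.024],[.021,-.024]):
    w=place(np.array([[B[0],B[1]-.0375,.04]]),np.array([.5067,-.176,-.125])); u=proj(p,w)[0]; cv2.circle(im,tuple(np.round(u).astype(int)),0,(255,255,0),-1)
u=proj(p,[[.505,-.19,.12]])[0].astype(int); c=im[u[1]-75:u[1]+75,u[0]-100:u[0]+100]
save("c4",cv2.resize(c,None,fx=4,fy=4,interpolation=cv2.INTER_NEAREST)); print(u)
E
python3 run3.py
```

```text
[ 0.50172646 -0.21247659  0.36015738] [-0.39602863 -0.75214508 -1.70367115] 20.425
wand_bar [(array([ 0.5  , -0.21 ,  0.339]), 0.85), (array([0.482, 0.244, 0.102]), 0.63)]
wand [(array([0.478, 0.24 , 0.001]), 0.61), (array([ 0.499, -0.214,  0.191]), 0.58)]
wand_grip [(array([ 0.503, -0.213,  0.378]), 0.59), (array([0.482, 0.244, 0.134]), 0.58)]
pocket [(array([ 0.505, -0.209,  0.005]), 0.69)]
wand_bar [(array([ 0.501, -0.214,  0.336]), 0.46), (array([0.483, 0.249, 0.105]), 0.4)]
wand [(array([ 0.501, -0.214,  0.192]), 0.65), (array([ 0.48 ,  0.241, -0.001]), 0.45)]
wand_grip [(array([0.479, 0.243, 0.136]), 0.47)]
pocket [(array([ 0.501, -0.214,  0.011]), 0.69)]
axis expected [199.08722112 217.82743339] [195.32662666 187.84490624]
[[296, 172, 9, 20, 150], [186, 185, 22, 39, 584]]
expected bbox 184 182 26 43
[209 235]
```

View pics/c4.png

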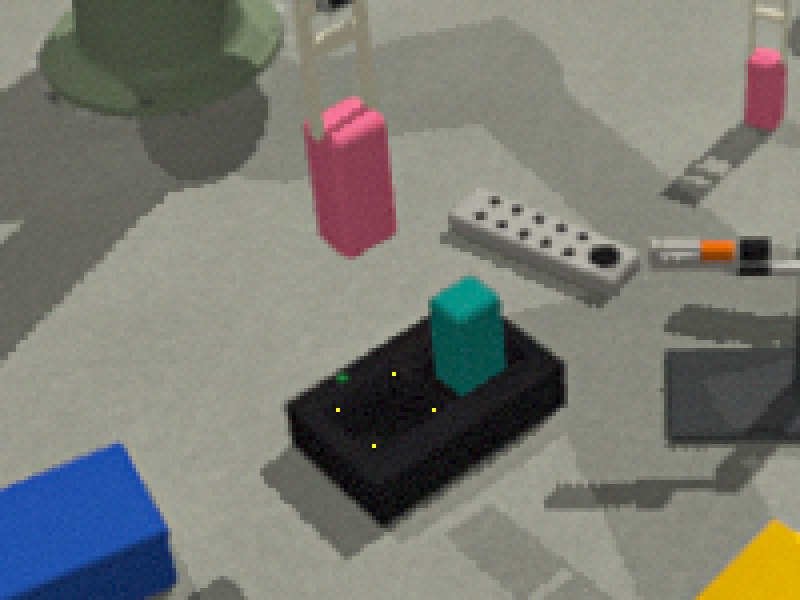

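apply_moves(
  series=[
    {"x":0,"y":0.001,"z":0.03,"rx":0,"ry":0,"rz":0,"gripper":0.004},
    {"x":0,"y":0.001,"z":0.065,"rx":0,"ry":0,"rz":0,"gripper":0.004},
    {"x":0,"y":0.001,"z":0.1,"rx":0,"ry":0,"rz":0,"gripper":0.004},
    {"x":0,"y":0.001,"z":0.125,"rx":0,"ry":0,"rz":0,"gripper":0.004},
    {"x":0,"y":0.001,"z":0.14,"rx":0,"ry":0,"rz":0,"gripper":0.004},
    {"x":0,"y":0.001,"z":0.145,"rx":0,"ry":0,"rz":0,"gripper":0.004},
    {"x":0,"y":0.001,"z":0.145,"rx":0,"ry":0,"rz":0,"gripper":0.004},
  ],
)

```text
clock: 21.7
tool_pos: [0.5029, -0.2139, 0.2156]
tool_rot: [0.0, 0.75, 0.662, 0.0]
contact_force: [0.4, -1.1, -1.3]
width: 0.0087
finger_force: 88.6
```

```bash
sed -i 's/"c4"/"c5"/; s/\.12\]\])\[0\]\.ast/.05]])[0].ast/' run3.py; sed -i 's/-75:u\[1\]+75,u\[0\]-100:u\[0\]+100/-50:u[1]+40,u[0]-60:u[0]+60/; s/fx=4,fy=4/fx=6,fy=6/' run3.py; python3 run3.py
```

```text
[ 0.50323924 -0.21403736  0.21610883] [-0.37033863 -0.54005938 -2.39738556] 21.8
wand_bar [(array([0.483, 0.243, 0.106]), 0.87), (array([ 0.501, -0.209,  0.193]), 0.85)]
wand [(array([ 0.478,  0.242, -0.   ]), 0.74), (array([ 0.501, -0.218,  0.042]), 0.62)]
wand_grip [(array([0.482, 0.247, 0.135]), 0.81), (array([ 0.504, -0.213,  0.006]), 0.73)]
pocket [(array([ 0.503, -0.21 ,  0.005]), 0.82)]
wand_bar [(array([ 0.504, -0.214,  0.193]), 0.59), (array([0.482, 0.246, 0.108]), 0.57)]
wand [(array([0.483, 0.241, 0.001]), 0.68), (array([ 0.503, -0.218,  0.049]), 0.64)]
wand_grip [(array([ 0.502, -0.214,  0.231]), 0.46), (array([0.479, 0.245, 0.139]), 0.45)]
pocket [(array([ 0.504, -0.215,  0.011]), 0.77)]
axis expected [204.48692741 260.33096022] [201.17770336 234.9678791 ]
[[296, 172, 9, 20, 151], [193, 231, 20, 36, 490]]
expected bbox 191 229 24 39
[211 255]
```

View pics/c5.png

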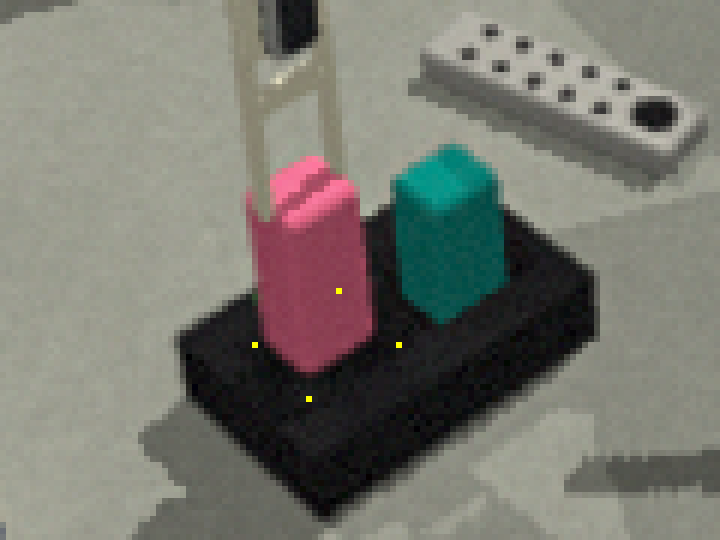

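apply_moves(
  series=[
    {"x":0,"y":0,"z":0.004,"rx":0,"ry":0,"rz":0,"gripper":0.004},
    {"x":0,"y":0,"z":0.008,"rx":0,"ry":0,"rz":0,"gripper":0.004},
    {"x":0,"y":0,"z":0.01,"rx":0,"ry":0,"rz":0,"gripper":0.004},
    {"x":0,"y":0,"z":0.012,"rx":0,"ry":0,"rz":0,"gripper":0.004},
  ],
)

```text
clock: 22.7
tool_pos: [0.5026, -0.2136, 0.2028]
tool_rot: [-0.0, 0.75, 0.662, -0.0]
contact_force: [-0.1, 0.2, -1.5]
width: 0.0086
finger_force: 88.7
```

apply_moves(
  series=[
    {"x":0,"y":0,"z":0.002,"rx":0,"ry":0,"rz":0,"gripper":0.004},
    {"x":0,"y":0,"z":0.004,"rx":0,"ry":0,"rz":0,"gripper":0.004},
    {"x":0,"y":0,"z":0.006,"rx":0,"ry":0,"rz":0,"gripper":0.004},
    {"x":0,"y":0,"z":0.008,"rx":0,"ry":0,"rz":0,"gripper":0.004},
  ],
)

```text
clock: 23.2
tool_pos: [0.5026, -0.2137, 0.195]
tool_rot: [0.0, 0.75, 0.662, -0.0]
contact_force: [-0.0, -1.1, -0.6]
width: 0.0089
finger_force: 88.7
```

apply_moves(
  series=[
    {"x":0,"y":0,"z":0.003,"rx":0,"ry":0,"rz":0,"gripper":0.004},
    {"x":0,"y":0,"z":0.006,"rx":0,"ry":0,"rz":0,"gripper":0.004},
    {"x":0,"y":0,"z":0.009,"rx":0,"ry":0,"rz":0,"gripper":0.004},
    {"x":0,"y":0,"z":0.012,"rx":0,"ry":0,"rz":0,"gripper":0.004},
    {"x":0,"y":0,"z":0.015,"rx":0,"ry":0,"rz":0,"gripper":0.004},
  ],
)

```text
clock: 23.82
tool_pos: [0.5026, -0.2137, 0.1799]
tool_rot: [-0.0, 0.75, 0.662, 0.0]
contact_force: [0.4, 0.3, -1.6]
width: 0.0087
finger_force: 88.7
```

apply_moves(
  series=[
    {"x":0,"y":0,"z":0.0015,"rx":0,"ry":0,"rz":0,"gripper":0.004},
    {"x":0,"y":0,"z":0.003,"rx":0,"ry":0,"rz":0,"gripper":0.004},
    {"x":0,"y":0,"z":0.0045,"rx":0,"ry":0,"rz":0,"gripper":0.004},
    {"x":0,"y":0,"z":0.0045,"rx":0,"ry":0,"rz":0,"gripper":0.004},
  ],
)

```text
clock: 24.32
tool_pos: [0.5026, -0.2137, 0.1756]
tool_rot: [0.0, 0.75, 0.662, 0.0]
contact_force: [0.0, -0.3, -1.1]
width: 0.0088
finger_force: 88.9
```

apply_moves(
  series=[
    {"x":0,"y":0,"z":0.001,"rx":0,"ry":0,"rz":0,"gripper":0.004},
    {"x":0,"y":0,"z":0.002,"rx":0,"ry":0,"rz":0,"gripper":0.004},
    {"x":0,"y":0,"z":0.002,"rx":0,"ry":0,"rz":0,"gripper":0.004},
  ],
)

```text
clock: 24.7
tool_pos: [0.5031, -0.214, 0.1754]
tool_rot: [0.001, 0.75, 0.662, 0.0]
contact_force: [-2.2, 1.0, 9.3]
width: 0.0091
finger_force: 90.5
```

apply_moves(
  series=[
    {"x":0,"y":0,"z":-0.0015,"rx":0,"ry":0,"rz":0,"gripper":0.004},
    {"x":0,"y":0,"z":-0.0015,"rx":0,"ry":0,"rz":0,"gripper":0.004},
  ],
  squeeze=40,
)

```text
clock: 24.95
tool_pos: [0.5028, -0.2139, 0.1754]
tool_rot: [0.0, 0.75, 0.662, 0.0]
contact_force: [-1.7, -0.6, 3.5]
width: 0.0088
finger_force: 89.4
```

apply_moves(
  series=[
    {"x":0,"y":0,"z":0,"rx":0,"ry":0,"rz":0,"gripper":0.014},
    {"x":0,"y":0,"z":0,"rx":0,"ry":0,"rz":0,"gripper":0.02},
    {"x":0,"y":0,"z":0,"rx":0,"ry":0,"rz":0,"gripper":0.03},
    {"x":0,"y":0,"z":0,"rx":0,"ry":0,"rz":0,"gripper":0.04},
    {"x":0,"y":0,"z":0,"rx":0,"ry":0,"rz":0,"gripper":0.05},
    {"x":0,"y":0,"z":-0.01,"rx":0,"ry":0,"rz":0,"gripper":0.05},
    {"x":0,"y":0,"z":-0.03,"rx":0,"ry":0,"rz":0,"gripper":0.05},
    {"x":0,"y":0,"z":-0.06,"rx":0,"ry":0,"rz":0,"gripper":0.05},
    {"x":0,"y":0,"z":-0.1,"rx":0,"ry":0,"rz":0,"gripper":0.05},
    {"x":0,"y":0,"z":-0.14,"rx":0,"ry":0,"rz":0,"gripper":0.05},
    {"x":0,"y":0,"z":-0.14,"rx":0,"ry":0,"rz":0,"gripper":0.05},
    {"x":0,"y":0,"z":-0.14,"rx":0,"ry":0,"rz":0,"gripper":0.05},
  ],
)

```text
clock: 26.45
tool_pos: [0.5025, -0.2136, 0.3151]
tool_rot: [0.0, 0.75, 0.662, 0.0]
contact_force: [-1.0, -0.1, -1.2]
width: 0.0499
finger_force: 0.0
```

```bash
python3 - <<'E'
from h import *
from bench import arm
for n in("scene","top"):
    p=arm.camera(n)
    for t in("wand","wand_bar","wand_grip","dock_pocket"): print(t,[(np.round(d["xyz"],3),round(d["score"],2)) for d in arm.pinpoint(t,p)][:3])
    if n=="scene":
        u=proj(p,[[.505,-.19,.1]])[0].astype(int); c=p["image"][u[1]-50:u[1]+50,u[0]-60:u[0]+60]
        save("c6",cv2.resize(c,None,fx=6,fy=6,interpolation=cv2.INTER_CUBIC))
s=arm.get_state(); print(s["tool_pos"],s["contact_force"],s["clock"])
E
```

```text
wand [(array([0.479, 0.243, 0.   ]), 0.83), (array([ 0.501, -0.215,  0.006]), 0.82)]
wand_bar [(array([ 0.501, -0.212,  0.15 ]), 0.95)]
wand_grip [(array([ 0.502, -0.215,  0.192]), 0.79), (array([0.481, 0.248, 0.134]), 0.72)]
dock_pocket [(array([ 0.503, -0.212,  0.008]), 0.89)]
wand [(array([ 0.505, -0.219,  0.007]), 0.64), (array([ 0.48 ,  0.243, -0.003]), 0.62)]
wand_bar [(array([0.479, 0.246, 0.104]), 0.64), (array([ 0.504, -0.214,  0.152]), 0.59)]
wand_grip [(array([ 0.501, -0.218,  0.193]), 0.7), (array([0.482, 0.242, 0.138]), 0.48)]
dock_pocket [(array([ 0.504, -0.216,  0.01 ]), 0.66)]
[ 0.50250477 -0.21361342  0.31482038] [ 0.17888591 -0.46655985 -0.5831681 ] 26.95
```

View pics/c6.png

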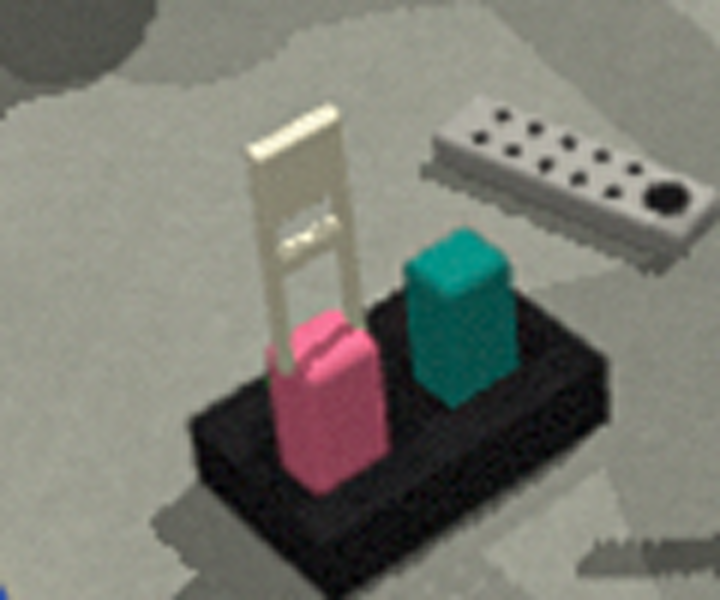

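The controller stands upright in the pocket, as deep as the teal one, and the gripper is clear of it.

```bash
python3 -c "
from bench import arm
print(arm.hand_in())"
```

```text
the job is handed in; nothing more can be done
None
```

The pink controller is off its hook and standing upright, fully down and released, in the dock's empty pocket; I've handed the job in at about 27 s of the allowed 61 s, and no verdict came back.

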